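Lock a vial block into its clamp dock with the L-gate knob

ROBOT

A 6-joint arm with a two-finger parallel gripper is mounted at the origin on a cart in front of the work surface, level with it; the furniture and walls round the work are solid. World frame = base frame: x ahead of the robot, y to its left, z up, the work surface at z = 0. Lengths are in m, angles in rad, forces in N, time in s.
With the tool pointing down it reaches from about 0.35 to 0.775 m from the base axis. Payload 7.3 kg.
Tool frame: the origin (TCP) lies midway between the tips of the shut fingers; the grasp point (between the pads) lies 19 mm behind it; z points along the fingers, y is the direction in which the jaws open and shut (so a half turn about z gives the same grasp; the last joint's range is limited). The gripper opens to 92 mm and grips with 3 to 60 N. Pads are 19 mm wide; open, the fingers measure 130 mm over their backs; the gripper's body (75 mm by 190 mm) begins 47 mm behind the grasp point.
Start: joints at [0.988, 0.342, 1.524, -0, 1.275, -0.146], TCP at [0.222, 0.476, 0.198] pointing down, gripper open.
Joint ranges: [-2.53, 2.53], [-0.77, 2.02], [0.04, 2.7], [-1, 4.14], [0.28, 2.66], [-3.11, 3.11]. Speed limits (rad/s): [2.57, 2.57, 3.14, 3.14, 3.14, 3.14].

INTERFACE

Orientations are given as [roll, pitch, yaw] about the fixed x, y, z axes, in that order (R = Rz(yaw) Ry(pitch) Rx(roll)).
In Python, from cell import status, eyes, job gives the robot as it stands.
- The arm moves only by the tool jog_arm, never from a script. Its argument "series" is a list of rows, each a list of 3 entries, a list of its own where there are three numbers: the gripper command: -1 is shut, 1 is fully open, values between are in proportion, then the shift along the tool's x, y, z in m, then the turn, a rotation vector about the tool's x, y, z in rad. In form: [[grip, [x, y, z], [ax, ay, az]], ...]. A call has 1 to 12 rows; each row is the pose to reach, as a shift and turn from the pose commanded when the call began, along the tool's axes at that moment; what a row does not reach only later rows make up. A row lasts 1/12 s, in which the tool goes at most 41.7 mm and 7.16 degrees, less where a joint would pass 70% of its speed; a pose out of reach is approached as far as the arm can. A call with a gripper value outside its range is refused whole. The fingers move at their own pace and stop on an object; "squeeze" is the grip in N (left out, the last holds). Time passes only in rows, so rows that repeat a pose let the fingers close. It gives the time, the measured TCP pose, the force and the opening at its end, in the units of the state.
- status.observe(): the state, without advancing time (a new reading comes with each control period).
- eyes.read_camera(name): name is "side" or "top" or "wrist"; returns a dict with "img" (480x640x3 uint8, red, green, blue), "range_z" (480x640 float32, m along the optical axis (not along the pixel's ray), 0 where there is no reading), "camera_matrix" (3x3 intrinsics, pixels), "k1" (the pictures are not rectified: a ray, as slopes to the right and down, at radius r is drawn at 1 + k1 r^2 times it, then the intrinsics apply), "T" (4x4, takes a point from camera to world coordinates); the wrist camera has in their place "tool_from_camera" (4x4, takes a point from camera to tool coordinates, whose origin is the TCP and whose axes are the flange's). Camera axes: x right, y down, z forward; pixel columns grow to the right and rows downward; lengths in m; the calibration is good to about 2 mm. A picture is of the moment at which its call begins: read the wrist's pose just before it.
- job.hand_in(): hands the job in, once; it reports no verdict.
The state is a dict: "time": time; "qpos": joint angles; "qvel": joint speeds; "joint_efforts": joint torques, N m; "tool_pos": TCP position; "tool_rot": TCP orientation; "contact_force": force on the tool from outside, world axes, zero at the start; "torque": the same for the moment, N m; "opening": finger opening in m.
Only numpy, scipy, OpenCV 4.12 (cv2) and the standard library are available. Lean on these libraries where they do the work, as an engineer would, in place of code of your own. Each camera call takes 0.05 s, during which the arm holds its last target.

TASK

Lock the vial block into the clamp dock: with the outside of the fingers push the red knob along the long leg of its L-shaped slot, which drives the blue bar and the vial block up to the back stop, then push the knob sideways round the corner to the very end of the short leg by the green dot, and move away. Only push the knob: do not take it between the fingers or lift it, do not touch the vial block itself, and leave the timer, the vial and the beaker where they are.

Things in the scene. Friction and masses are not known exactly. Their poses are not given: they have to be found in the camera images.
- dock: Clamp dock fixed on the bench: grey base 332 (own x, -182 to +150) x 224 x 8 mm; origin under it on the bench; own +x from the gate plate (near the robot) to the block bay and back stop, +y to its left; yaw up to 0.4 rad either way. Aluminium gate plate x -176..-32, y -80..80, top at z 28.5 mm. Guide rods along x at y +-98, z 46, in posts 56 mm high. Stop face at x 128, 50 mm high.
- slot_start (a point): Point on the centre line of the L-shaped slot (16 mm wide) in the gate plate, z 28.5 mm: the start of the long leg, near a red dot; the knob's axis stands here at the very start. Axes as the dock. The long leg runs from here 70 mm along the dock's +x to slot_corner.
- slot_corner (a point): Where the knob's axis is at the corner of the L, z 28.5 mm. The short leg runs from here 50 mm along the dock's +y to slot_end. The axis can overrun corner and end by 2 mm before the stem meets the slot's wall.
- slot_end (a point): Where the knob's axis is at the end of the short leg (locked), z 28.5 mm; a green dot lies 33 mm past it. Axes as the dock.
- knob_mid (a point): The knob's axis, half-way up its red part (z 64 mm). Red upright cylinder to push: 28 mm across, z 42 to 86 mm above the bench; under it a flat black skirt 52 mm across, z 31 to 42 mm. It starts 0 to 6 mm along the long leg, needs about 1 to 6 N of push and stays where it is left.
- clamp_bar (a joint): Travel in m along the dock's +x of the blue bar (180 mm wide in y, 18 mm thick, z 31 to 60 mm), 0 to 0.068, that stands across the plate ahead of the knob. The knob's skirt pushes it, it pushes the vial block, and it stays where left (drag 1.2 N). With the knob at the corner or in the short leg it reads about 0.064 and its near face is 26 mm beyond the short leg's centre line.
- block_mid (a point): Centre (half-way up) of the blue 12-place vial block, 137 x 136 x 60 mm, 0.34 kg, standing loose on the dock's base (8 mm above the bench, top at 68 mm) between two side guides. As found it is 8 to 18 mm short of its home.
- block_home (a point): Where block_mid is (within 3 mm) when the block stands against the back stop. Axes as the dock.
- timer_mid (a point): Bystander: centre of a white bench timer with red, grey and green keys, 72 x 66 x 21 mm, loose on the bench to the right of the dock.
- vial_mid (a point): Bystander: centre of an upright white vial with a cream cap, 25 mm across, 56 mm high, loose on the bench to the right of the dock.
- beaker_mid (a point): Bystander: centre of an upright white plastic beaker, 69 mm across, 83 mm high, loose on the bench to the left of the dock.
- knob: The same knob, a loose captive follower of about 0.35 kg: a foot 68 mm across slides under the gate plate, a 12 mm stem passes through the slot (2 mm of play all round). It can tip about 4 degrees and lift 4 mm in its play. Origin at the centre of the foot's underside, 56 mm below knob_mid.
- vial_block: The same vial block; origin at the centre of its underside, 30 mm below block_mid.

How it is judged:
By the outcome, as a careful person would: the job done as asked, in the order asked, and still so for the second after the job is handed in, with the robot touching nothing.
It also fails if it takes over 58 s, if anything falls off the work surface, if the arm or the gripper's body presses on something with over 40 N, if the wrist force passes 120 N, or if a joint passes its speed limit or range.

## Working session

There is one attempt and no reset: what is moved stays moved. The work goes in short steps, Python scripts to look and compute and a tool call to move; the robot and the scene stay as the last step left them, time stands still between calls to the robot, and variables do not carry over. Pictures are saved under pics/ and viewed, and the job is handed in when it is done.

Besides the shell and the picture viewer there is one more tool, called after "Call:" as a command line: name --argument value ..., lists and objects as JSON in quotes. jog_arm: Moves the arm, as the interface text tells. Its arguments: {"type":"object","properties":{"series":{"type":"array","items":{"type":"array"}},"squeeze":{"type":"number"}},"required":["series"]}

```bash
mkdir -p pics; ls
cat > h.py <<'E'
import numpy as np,cv2
from cell import status,eyes,job
def snap(n,f):
    c=eyes.read_camera(n); cv2.imwrite('pics/'+f,cv2.cvtColor(c['img'],cv2.COLOR_RGB2BGR)); np.savez('pics/'+f+'.npz',**{k:v for k,v in c.items()}); return c
def rays(c,uv):
    K=c['camera_matrix'];k=float(c['k1'])
    uv=np.atleast_2d(np.array(uv,float)); d=(uv-[K[0,2],K[1,2]])/[K[0,0],K[1,1]]
    s=d.copy()
    for _ in range(20): s=d/(1+k*(s**2).sum(1,keepdims=True))
    return np.c_[s,np.ones(len(s))]
def onplane(c,uv,z):
    T=c['T'];r=rays(c,uv)@T[:3,:3].T;o=T[:3,3]
    return o+r*((z-o[2])/r[:,2])[:,None]
def depthpts(c,uv):
    uv=np.atleast_2d(uv); z=c['range_z'][uv[:,1].astype(int),uv[:,0].astype(int)]
    return (rays(c,uv)*z[:,None])@c['T'][:3,:3].T+c['T'][:3,3], z
E
python3 - <<'E'
from h import *
print(status.observe())
for n in('side','top'):
    c=snap(n,n+'0.png'); print(n,c['T'],c['camera_matrix'],c['k1'])
E
```

```text
pics
{'time': 0.0, 'qpos': array([ 9.87980007e-01,  3.42729071e-01,  1.52503933e+00, -8.97257360e-06,
        1.27538980e+00, -1.46017035e-01]), 'qvel': array([ 8.81264908e-05,  1.08507256e-03,  8.72019822e-04,  1.84008491e-03,
        9.20573840e-04, -1.43808992e-04]), 'joint_efforts': array([-2.01436691e-03, -4.31232655e+01, -2.44217581e+01,  7.16942246e-02,
        5.59248368e-02, -1.79287858e-04]), 'tool_pos': array([0.22183146, 0.47532401, 0.19733392]), 'tool_rot': array([-3.14004252e+00, -2.19296006e-04,  2.70479582e+00]), 'contact_force': array([ 0.40835741, -0.46168146,  0.47421973]), 'torque': array([0.02109216, 0.00621639, 0.03416921]), 'opening': 0.09175018290269356}
side [[ 0.99213623 -0.07686563  0.09877945  0.53565599]
 [-0.12399959 -0.4962916   0.85925476 -0.74163814]
 [-0.01702375 -0.86474639 -0.50192018  0.51613522]
 [ 0.          0.          0.          1.        ]] [[444.30201457   0.         314.07233756]
 [  0.         444.30201457 245.90888409]
 [  0.           0.           1.        ]] -0.037336555402812
top [[ 7.19709596e-04 -9.87963939e-01  1.54682696e-01  4.93997283e-01]
 [-9.99969317e-01  4.95576270e-04  7.81793328e-03 -8.81267540e-03]
 [-7.80049323e-03 -1.54683576e-01 -9.87933269e-01  9.31138042e-01]
 [ 0.00000000e+00  0.00000000e+00  0.00000000e+00  1.00000000e+00]] [[482.67362094   0.         321.14342537]
 [  0.         482.67362094 237.90765562]
 [  0.           0.           1.        ]] -0.04094250040261836
```

View pics/side0.png

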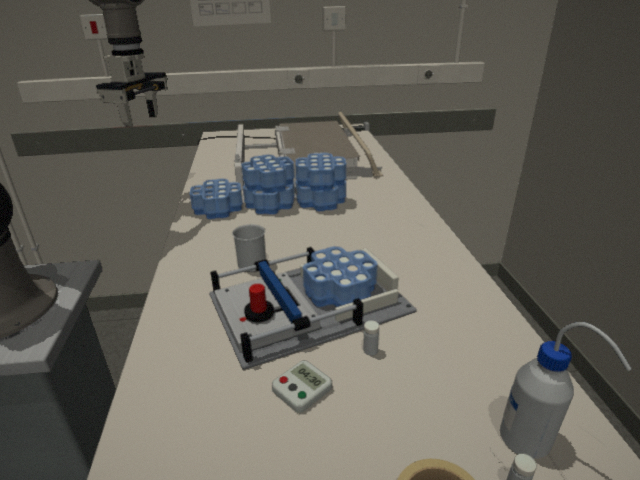

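View pics/top0.png

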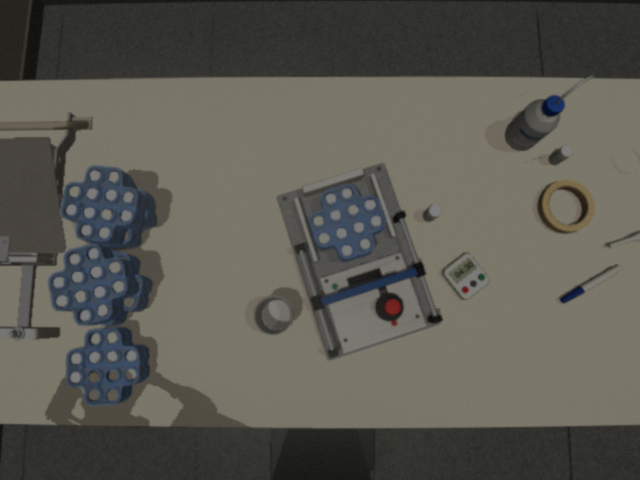

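Run:
```python
import cv2
a=cv2.imread('pics/top0.png')[155:365,260:450]
a=cv2.convertScaleAbs(cv2.resize(a,None,fx=2.8,fy=2.8,interpolation=2),alpha=1.6)
cv2.imwrite('pics/c1.png',a)
a=cv2.imread('pics/side0.png')[220:360,200:420]
cv2.imwrite('pics/c2.png',cv2.convertScaleAbs(cv2.resize(a,None,fx=3.5,fy=3.5,interpolation=2),alpha=1.5))
```

```text
(no output)
```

View pics/c1.png

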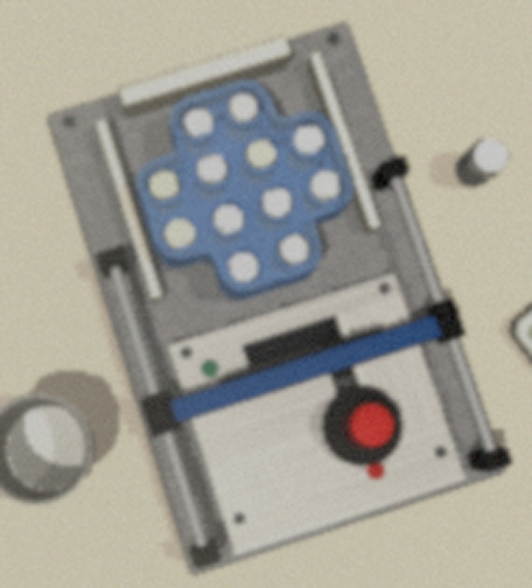

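View pics/c2.png

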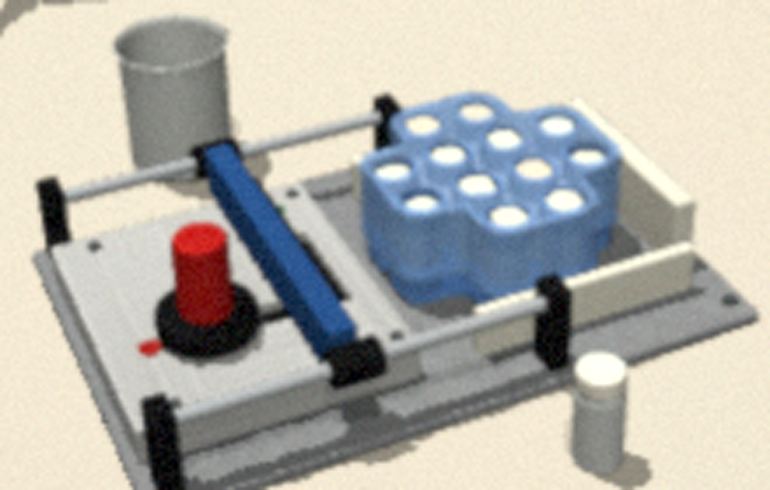

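```bash
cat > m.py <<'E'
from h import *
c=dict(np.load('pics/top0.png.npz'))
o=np.array([260,155.])
P=lambda L:np.array(L)/2.8+o-0.32
base=onplane(c,P([(50,118),(350,22),(508,472),(195,573)]),.008)[:,:2]
loc=np.array([(150,112),(150,-112),(-182,-112),(-182,112)])/1e3
def fit(l,w):
    lc=l.mean(0);wc=w.mean(0);H=(l-lc).T@(w-wc)
    th=np.arctan2(H[0,1]-H[1,0],H[0,0]+H[1,1]);R=np.array([[np.cos(th),-np.sin(th)],[np.sin(th),np.cos(th)]])
    t=wc-R@lc;return th,R,t,(w-l@R.T-t)
th,R,t,res=fit(loc,base);print('base',th,t,res*1e3)
scr=onplane(c,P([(186,352),(384,288),(440,452),(238,518)]),.0285)[:,:2]
e=scr-scr.mean(0);print('screws',((scr-t)@R)*1e3)
hsv=cv2.cvtColor(c['img'],cv2.COLOR_RGB2HSV)
def blobs(m):
    n,l,s,ce=cv2.connectedComponentsWithStats(m.astype(np.uint8));return [(s[i],ce[i]) for i in range(1,n) if s[i,4]>3]
H,S,V=cv2.split(hsv)
red=((H<8)|(H>172))&(S>130)&(V>60);grn=(H>50)&(H<95)&(S>60)
for nm,m,z in(('red',red,.0285),('grn',grn,.0285)):
    for s,ce in blobs(m):
        if 270<ce[0]<450 and 150<ce[1]<370:
            w=onplane(c,ce,z)[0,:2];w2=onplane(c,ce,.086)[0,:2];print(nm,s,ce,'w',w,'dock',(w-t)@R*1e3,'z86:',w2,(w2-t)@R*1e3)
top=onplane(c,P([(371,425)]),.086)[0,:2];print('knob top',top,(top-t)@R*1e3)
sk=onplane(c,P([(362,426)]),.04)[0,:2];print('skirt',sk,(sk-t)@R*1e3)
bl=onplane(c,P([(137,190),(356,195),(235,85),(240,298)]),.068)[:,:2];print('blk',(bl-t)@R*1e3)
E
python3 m.py
```

```text
base 0.31153406688539376 [ 0.61391174 -0.06717556] [[-2.07910309 -1.18222098]
 [-1.05566034  0.2330952 ]
 [ 0.39524044  1.54009373]
 [ 2.73952299 -0.59096795]]
screws [[ -38.85313316   71.52691262]
 [ -38.80890934  -68.24051457]
 [-153.10303484  -67.76612525]
 [-152.78528483   72.49629796]]
red [385 299  16  16 210] [392.38095238 306.48571429] w [ 0.50665362 -0.13375104] dock [-122.50185884  -30.49415782] z86: [ 0.50584738 -0.1257922 ] [-120.8297473   -22.67128927]
red [392 320   4   5  16] [393.625 322.25 ] w [ 0.47781031 -0.13546502] dock [-150.48214296  -23.28460205] z86: [ 0.47884146 -0.12739699] [-147.02762667  -15.92099784]
grn [333 285   4   4  14] [334.5        286.28571429] w [ 0.54403311 -0.02663399] dock [-54.08821884  60.00922682] z86: [ 0.54084571 -0.02549874] [-56.77420448  62.06683358]
knob top [ 0.50588218 -0.12544408] [-120.68992312  -22.35059003]
skirt [ 0.50588747 -0.12589688] [-120.82367893  -22.78322061]
blk [[ 68.43463988  70.43750014]
 [ 21.62383301 -63.87283772]
 [115.62848195 -12.1464812 ]
 [-19.05465404  28.83028978]]
```

```bash
cat > g.py <<'E'
from h import *
import sys
from scipy.spatial.transform import Rotation as Ro
TH=0.31;T0=np.array([0.61391,-0.06718])
Rd=np.array([[np.cos(TH),-np.sin(TH)],[np.sin(TH),np.cos(TH)]])
def d2w(x,y): return T0+Rd@np.array([x,y])/1e3
def rel(x,y,z,yaw=TH):
    s=status.observe();p=s['tool_pos'];R=Ro.from_euler('xyz',s['tool_rot'])
    w=np.r_[d2w(x,y),z/1e3]
    print('t',s['time'],'dock',np.round(Rd.T@(p[:2]-T0)*1e3,1),'z',p[2],'rot',s['tool_rot'],'q',s['qpos'].round(2),'F',s['contact_force'].round(2),'Fdock',(Rd.T@s['contact_force'][:2]).round(2),'op',s['opening'])
    print('target',w,'shift',R.inv().apply(w-p).round(4),'turn',(R.inv()*Ro.from_euler('xyz',[np.pi,0,yaw])).as_rotvec().round(4))
if __name__=='__main__': rel(*map(float,sys.argv[1:]))
E
python3 g.py -168 -23 150; python3 - <<'E'
E
```

```text
t 0.1 dock [-207.8  636.3] z 0.197442365188353 rot [-3.14028153e+00 -2.09920177e-04  2.70476051e+00] q [ 0.99  0.34  1.52  0.    1.28 -0.15] F [ 0.48 -0.15  0.45] Fdock [ 0.41 -0.29] op 0.09173905740572467
target [ 0.46093431 -0.14033352  0.15      ] shift [-0.4771 -0.4567  0.0479] turn [-9.0000e-04  1.5000e-03  2.3948e+00]
```

Call:
jog_arm --series '[[-1, [-0.24, -0.23, 0], [0, 0, 1.2]], [-1, [-0.24, -0.23, 0], [0, 0, 1.2]], [-1, [-0.24, -0.23, 0], [0, 0, 1.2]], [-1, [-0.24, -0.23, 0], [0, 0, 1.2]], [-1, [-0.24, -0.23, 0], [0, 0, 1.2]], [-1, [-0.24, -0.23, 0], [0, 0, 1.2]], [-1, [-0.24, -0.23, 0], [0, 0, 1.2]], [-1, [-0.24, -0.23, 0], [0, 0, 1.2]], [-1, [-0.24, -0.23, 0], [0, 0, 1.2]], [-1, [-0.24, -0.23, 0], [0, 0, 1.2]], [-1, [-0.24, -0.23, 0], [0, 0, 1.2]], [-1, [-0.24, -0.23, 0], [0, 0, 1.2]]]' --squeeze 10

```text
time: 1.1
tool_pos: [0.3421, 0.1656, 0.1979]
tool_rot: [-3.141, 0.0, 1.507]
contact_force: [0.6, 0.6, -0.7]
opening: 0.0163
```

```bash
python3 g.py -168 -23 150
```

```text
t 1.1 dock [-187.8  304.6] z 0.19787333221971323 rot [-3.14119057e+00  4.46705327e-05  1.50695524e+00] q [0.25 0.07 1.88 0.   1.19 0.31] F [ 0.61  0.62 -0.67] Fdock [0.77 0.41] op 0.01626985279981697
target [ 0.46093431 -0.14033352  0.15      ] shift [-0.2978  0.1381  0.0478] turn [-3.000e-04  3.000e-04  1.197e+00]
```

Call:
jog_arm --series '[[-1, [-0.298, 0.138, 0.048], [0, 0, 1.196]], [-1, [-0.298, 0.138, 0.048], [0, 0, 1.196]], [-1, [-0.298, 0.138, 0.048], [0, 0, 1.196]], [-1, [-0.298, 0.138, 0.048], [0, 0, 1.196]], [-1, [-0.298, 0.138, 0.048], [0, 0, 1.196]], [-1, [-0.298, 0.138, 0.048], [0, 0, 1.196]], [-1, [-0.298, 0.138, 0.048], [0, 0, 1.196]], [-1, [-0.298, 0.138, 0.048], [0, 0, 1.196]], [-1, [-0.298, 0.138, 0.048], [0, 0, 1.196]], [-1, [-0.298, 0.138, 0.048], [0, 0, 1.196]], [-1, [-0.298, 0.138, 0.048], [0, 0, 1.196]], [-1, [-0.298, 0.138, 0.048], [0, 0, 1.196]]]'

```text
time: 2.1
tool_pos: [0.4603, -0.1399, 0.1497]
tool_rot: [-3.141, 0.0, 0.314]
contact_force: [0.3, -0.4, -0.5]
opening: 0.0
```

```bash
python3 g.py -168 -23 52; python3 -c "
from h import *
snap('wrist','w1.png');snap('side','s1.png')"
```

```text
t 2.1 dock [-168.5  -22.4] z 0.14973455455871112 rot [-3.14105325e+00  4.38910643e-04  3.14178220e-01] q [-0.45  0.31  1.71  0.    1.12  0.8 ] F [ 0.26 -0.41 -0.45] Fdock [ 0.13 -0.47] op 2.0614147980456627e-05
target [ 0.46093431 -0.14033352  0.052     ] shift [0.0005 0.0006 0.0977] turn [-0.0005  0.0004  0.0042]
```

View pics/w1.png

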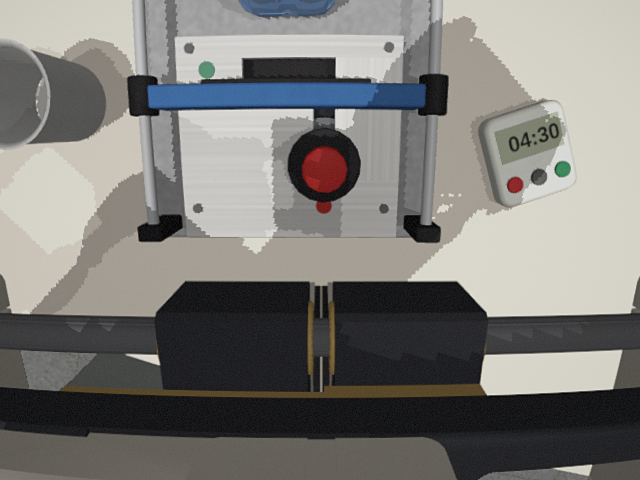

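View pics/s1.png

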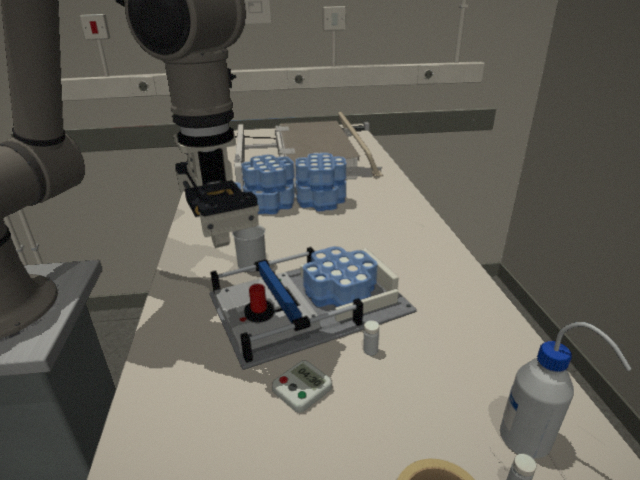

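Call:
jog_arm --series '[[-1, [0, 0, 0.04], [0, 0, 0.004]], [-1, [0, 0, 0.08], [0, 0, 0.004]], [-1, [0, 0, 0.09], [0, 0, 0.004]], [-1, [0, 0, 0.097], [0, 0, 0.004]], [-1, [0, 0, 0.097], [0, 0, 0.004]], [-1, [0, 0, 0.097], [0, 0, 0.004]]]'

```text
time: 2.7
tool_pos: [0.461, -0.1406, 0.0538]
tool_rot: [3.141, -0.001, 0.306]
contact_force: [-0.1, -0.6, 0.3]
opening: 0.0004
```

```bash
python3 g.py -77.5 -23 52; python3 -c "
from h import *
snap('side','s2.png')
a=cv2.imread('pics/s2.png')[180:380,170:430];cv2.imwrite('pics/s2c.png',cv2.resize(a,None,fx=3,fy=3,interpolation=2))"
```

```text
t 2.7 dock [-168.   -23.3] z 0.053766919278319114 rot [ 3.14070931e+00 -1.04577693e-03  3.06402374e-01] q [-0.46  0.44  1.83  0.    0.87  0.81] F [-0.11 -0.58  0.34] Fdock [-0.28 -0.52] op 0.00043856320620818453
target [ 0.5471205  -0.11272572  0.052     ] shift [ 0.0905 -0.0006  0.0019] turn [ 0.0009 -0.001  -0.0036]
```

View pics/s2c.png

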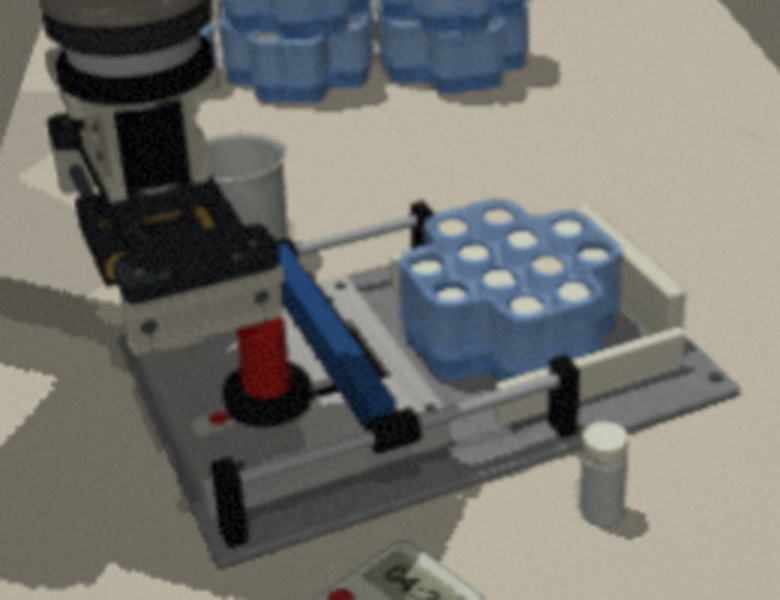

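Call:
jog_arm --series '[[-1, [0.012, 0, 0.001], [0, 0, 0]], [-1, [0.02, 0, 0.001], [0, 0, 0]], [-1, [0.024, 0, 0.001], [0, 0, 0]], [-1, [0.028, 0, 0.001], [0, 0, 0]], [-1, [0.032, 0, 0.001], [0, 0, 0]], [-1, [0.036, 0, 0.001], [0, 0, 0]], [-1, [0.04, 0, 0.001], [0, 0, 0]], [-1, [0.04, 0, 0.001], [0, 0, 0]]]'

```text
time: 3.42
tool_pos: [0.4991, -0.1285, 0.052]
tool_rot: [3.141, -0.001, 0.305]
contact_force: [0.3, -0.2, -0.9]
opening: 0.0005
```

```bash
python3 g.py -77.5 -23 52; python3 -c "
from h import *
snap('wrist','w3.png')"
```

```text
t 3.4167 dock [-128.1  -23.4] z 0.052045060706071414 rot [ 3.14147640e+00 -5.08211713e-04  3.04991688e-01] q [-0.4   0.49  1.74  0.    0.91  0.86] F [ 0.27 -0.21 -0.88] Fdock [ 0.19 -0.28] op 0.0005239571828505843
target [ 0.5471205  -0.11272572  0.052     ] shift [ 0.0506 -0.0006  0.0001] turn [ 0.0001 -0.0005 -0.005 ]
```

View pics/w3.png

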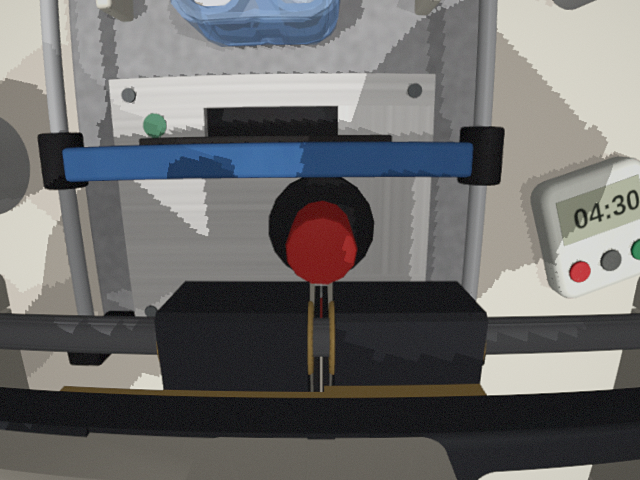

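Call:
jog_arm --series '[[-1, [0.004, 0, 0], [0, 0, -0.003]], [-1, [0.008, 0, 0], [0, 0, -0.003]], [-1, [0.012, 0, 0], [0, 0, -0.003]], [-1, [0.016, 0, 0], [0, 0, -0.003]], [-1, [0.02, 0, 0], [0, 0, -0.003]], [-1, [0.024, 0, 0], [0, 0, -0.003]], [-1, [0.028, 0, 0], [0, 0, -0.003]], [-1, [0.032, 0, 0], [0, 0, -0.003]], [-1, [0.036, 0, 0], [0, 0, -0.003]], [-1, [0.04, 0, 0], [0, 0, -0.003]], [-1, [0.044, 0, 0], [0, 0, -0.003]], [-1, [0.045, 0, 0], [0, 0, -0.003]]]'

```text
time: 4.47
tool_pos: [0.542, -0.115, 0.052]
tool_rot: [3.141, -0.0, 0.308]
contact_force: [-3.3, -1.4, 0.0]
opening: 0.0003
```

```bash
python3 g.py -77.5 -23 52; python3 -c "
from h import *
snap('wrist','w4.png');snap('top','t4.png')
a=cv2.imread('pics/t4.png')[155:365,260:450]
cv2.imwrite('pics/t4c.png',cv2.convertScaleAbs(cv2.resize(a,None,fx=2.8,fy=2.8,interpolation=2),alpha=1.6))"
```

```text
t 4.4667 dock [-83.1 -23.6] z 0.05199470912205119 rot [ 3.14149469e+00 -3.28908129e-04  3.08008770e-01] q [-0.35  0.55  1.63  0.    0.96  0.92] F [-3.27 -1.36  0.04] Fdock [-3.53 -0.29] op 0.0002521210921952701
target [ 0.5471205  -0.11272572  0.052     ] shift [ 0.0056 -0.0006 -0.    ] turn [ 0.0001 -0.0003 -0.002 ]
```

View pics/w4.png

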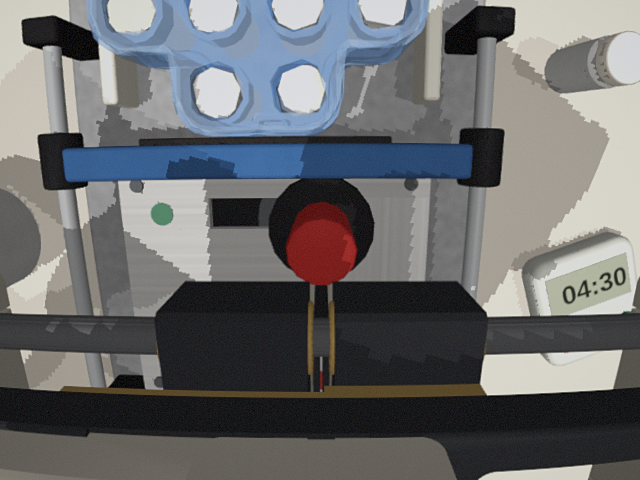

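View pics/t4c.png

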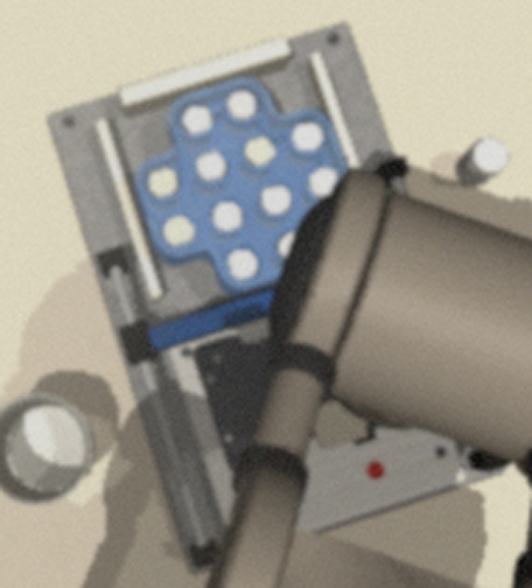

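Call:
jog_arm --series '[[-1, [0.001, 0, 0], [0, 0, 0]], [-1, [0.002, 0, 0], [0, 0, 0]], [-1, [0.003, 0, 0], [0, 0, 0]], [-1, [0.004, 0, 0], [0, 0, 0]], [-1, [0.005, 0, 0], [0, 0, 0]], [-1, [0.005, 0, 0], [0, 0, 0]]]'

```text
time: 5.07
tool_pos: [0.5463, -0.1136, 0.052]
tool_rot: [-3.142, -0.0, 0.308]
contact_force: [-1.4, -0.7, 0.3]
opening: 0.0006
```

```bash
python3 g.py -77.5 -23 52
```

```text
t 5.0667 dock [-78.5 -23.6] z 0.05200707853265874 rot [-3.14158455e+00 -2.62850466e-04  3.07760827e-01] q [-0.34  0.56  1.62  0.    0.97  0.92] F [-1.45 -0.73  0.3 ] Fdock [-1.6  -0.25] op 0.0006293647625251794
target [ 0.5471205  -0.11272572  0.052     ] shift [ 0.001  -0.0006  0.    ] turn [-0.     -0.0003 -0.0022]
```

Feel for the slot wall in 0.5–1 mm steps.

Call:
jog_arm --series '[[-1, [0.001, 0, 0], [0, 0, 0]], [-1, [0.001, 0, 0], [0, 0, 0]]]'

```text
time: 5.23
tool_pos: [0.5473, -0.1133, 0.052]
tool_rot: [-3.142, -0.0, 0.308]
contact_force: [-3.0, -0.4, 1.1]
opening: 0.0005
```

Call:
jog_arm --series '[[-1, [0.001, 0, 0], [0, 0, 0]], [-1, [0.001, 0, 0], [0, 0, 0]]]'

```text
time: 5.4
tool_pos: [0.5482, -0.113, 0.052]
tool_rot: [-3.142, -0.0, 0.308]
contact_force: [-2.4, -1.7, 0.5]
opening: 0.0003
```

```bash
python3 g.py -77.5 -23 52; python3 -c "
from h import *
snap('wrist','w5.png');snap('side','s5.png')
a=cv2.imread('pics/s5.png')[180:380,170:430];cv2.imwrite('pics/s5c.png',cv2.resize(a,None,fx=3,fy=3,interpolation=2))"
```

```text
t 5.4 dock [-76.5 -23.6] z 0.05199920770843436 rot [-3.14156782e+00 -2.57767817e-04  3.07757850e-01] q [-0.34  0.56  1.62  0.    0.97  0.92] F [-2.38 -1.67  0.5 ] Fdock [-2.77 -0.86] op 0.0003244903818823985
target [ 0.5471205  -0.11272572  0.052     ] shift [-0.001  -0.0006 -0.    ] turn [-0.     -0.0003 -0.0022]
```

View pics/w5.png

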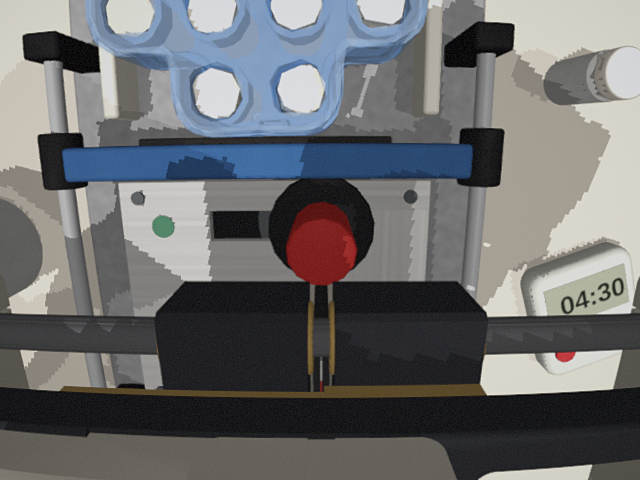

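View pics/s5c.png

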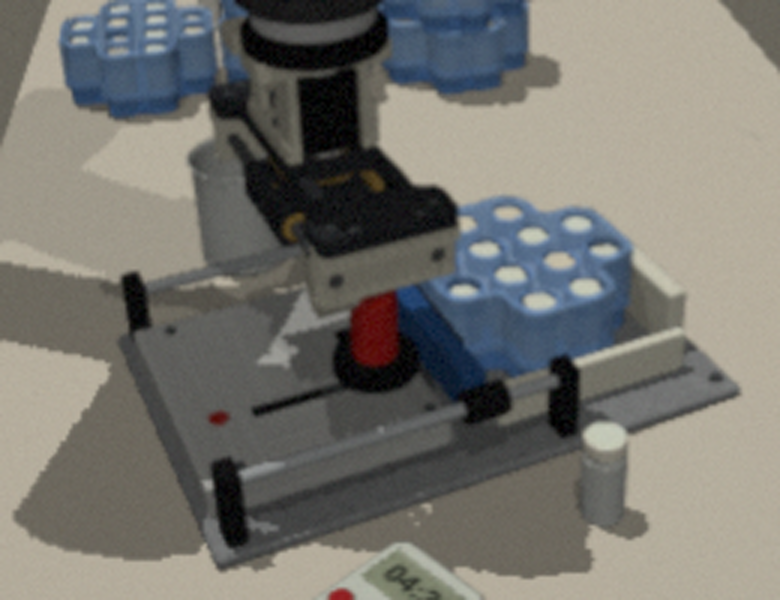

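```bash
cat > wr.py <<'E'
from g import *
def wcast(c,uv,z,s):
    R=Ro.from_euler('xyz',s['tool_rot']).as_matrix();M=np.eye(4);M[:3,:3]=R;M[:3,3]=s['tool_pos']
    d=dict(c);d['T']=M@c['tool_from_camera'];w=onplane(d,uv,z);return ((w[:,:2]-T0)@Rd*1e3).round(1),w
E
python3 - <<'E'
from wr import *
s=status.observe();c=dict(np.load('pics/w5.png.npz'))
H,S,V=cv2.split(cv2.cvtColor(c['img'],cv2.COLOR_RGB2HSV))
g=((H>50)&(H<95)&(S>60)).astype(np.uint8);n,l,st,ce=cv2.connectedComponentsWithStats(g)
for i in range(1,n):
    if st[i,4]>60: print('green',ce[i],wcast(c,ce[i],.0285,s)[0])
print('slot edges',wcast(c,[(230,211),(230,239)],.0285,s)[0], 'slot left end',wcast(c,[(212,225)],.0285,s)[0])
print('skirt L,R,back top',wcast(c,[(269,225),(373,225),(321,177)],.042,s)[0])
r=((H<8)|(H>172))&(S>130)&(V>50);n,l,st,ce=cv2.connectedComponentsWithStats(r.astype(np.uint8))
for i in range(1,n):
    if st[i,4]>500: print('red',st[i],ce[i])
print('red top ends',wcast(c,[(287,250),(357,250),(321,284)],.086,s)[0])
print('bar near edge',wcast(c,[(200,178),(300,178)],.06,s)[0])
E
```

```text
green [162.7994429  226.15877437] [[-52.4  57.4]]
slot edges [[-44.7  21.4]
 [-59.5  22.3]] slot left end [[-52.   31.3]]
skirt L,R,back top [[-49.4  -0.1]
 [-49.6 -50.2]
 [-26.5 -25.3]]
red [ 286  202   72   84 4591] [320.94707036 244.16967981]
red top ends [[-50.  -12.3]
 [-50.1 -38.8]
 [-63.7 -25.1]]
bar near edge [[-24.9  26.7]
 [-25.3 -16.3]]
```

Call:
jog_arm --series '[[-1, [0.001, 0, 0], [0, 0, 0]], [-1, [0.001, 0, 0], [0, 0, 0]]]'

```text
time: 5.67
tool_pos: [0.5491, -0.1127, 0.052]
tool_rot: [-3.142, -0.0, 0.308]
contact_force: [-3.5, -1.3, 0.1]
opening: 0.0004
```

```bash
python3 g.py -76 -23 52
```

```text
t 5.6667 dock [-75.6 -23.6] z 0.05202677974662076 rot [-3.14156386e+00 -1.92907344e-04  3.07747054e-01] q [-0.34  0.56  1.61  0.    0.97  0.92] F [-3.52 -1.26  0.12] Fdock [-3.74 -0.12] op 0.00037128483185705475
target [ 0.548549   -0.11226813  0.052     ] shift [-0.0004 -0.0006  0.    ] turn [-0.     -0.0002 -0.0023]
```

Call:
jog_arm --series '[[-1, [0.001, 0, 0], [0, 0, 0]], [-1, [0.001, 0, 0], [0, 0, 0]]]'

```text
time: 5.83
tool_pos: [0.5498, -0.1124, 0.0521]
tool_rot: [-3.142, 0.0, 0.308]
contact_force: [-4.1, -1.9, 2.1]
opening: 0.0005
```

Call:
jog_arm --series '[[-1, [0.0005, 0, 0], [0, 0, 0]], [-1, [0.0005, 0, 0], [0, 0, 0]]]'

```text
time: 6.0
tool_pos: [0.5501, -0.1123, 0.0522]
tool_rot: [-3.141, 0.001, 0.308]
contact_force: [-4.8, -1.8, 3.2]
opening: 0.0006
```

```bash
python3 g.py -76 -23 52; python3 -c "
from h import *
snap('wrist','w6.png');snap('side','s6.png')
a=cv2.imread('pics/s6.png')[180:380,170:430];cv2.imwrite('pics/s6c.png',cv2.resize(a,None,fx=3,fy=3,interpolation=2))"
```

```text
t 6.0 dock [-74.5 -23.6] z 0.05218199359228631 rot [-3.14147388e+00  6.45045919e-04  3.07903972e-01] q [-0.34  0.56  1.61 -0.    0.97  0.93] F [-4.81 -1.8   3.19] Fdock [-5.13 -0.25] op 0.0006040309679524304
target [ 0.548549   -0.11226813  0.052     ] shift [-0.0015 -0.0005  0.0002] turn [-0.0001  0.0006 -0.0021]
```

View pics/w6.png

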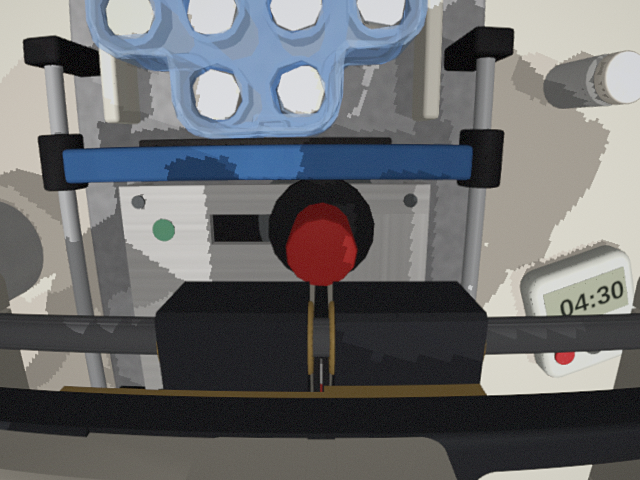

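Call:
jog_arm --series '[[-1, [-0.01, 0, 0], [0, 0, 0]], [-1, [-0.018, 0, 0], [0, 0, 0]], [-1, [-0.018, 0.02, 0], [0, 0, 0]], [-1, [-0.018, 0.042, 0], [0, 0, 0]], [-1, [-0.018, 0.042, 0], [0, 0, 0]], [-1, [0.0, 0.042, 0], [0, 0, 0]], [-1, [0.015, 0.042, 0], [0, 0, 0]], [-1, [0.021, 0.042, 0], [0, 0, 0]], [-1, [0.021, 0.042, 0], [0, 0, 0]], [-1, [0.021, 0.042, 0], [0, 0, 0]]]'

```text
time: 6.93
tool_pos: [0.5828, -0.1455, 0.0517]
tool_rot: [-3.141, 0.0, 0.308]
contact_force: [-0.4, 0.7, -1.0]
opening: 0.0006
```

```bash
python3 g.py -52.5 -7 52; python3 -c "
from h import *
snap('wrist','w7.png');snap('side','s7.png')
a=cv2.imread('pics/s7.png')[180:380,170:430];cv2.imwrite('pics/s7c.png',cv2.resize(a,None,fx=3,fy=3,interpolation=2))"
```

```text
t 6.9333 dock [-53.5 -65.1] z 0.05174748023216217 rot [-3.14118021e+00  3.37504494e-04  3.08492144e-01] q [-0.37  0.62  1.49  0.    1.03  0.89] F [-0.43  0.66 -1.02] Fdock [-0.21  0.76] op 0.0006215719538212646
target [ 0.5660479  -0.08986191  0.052     ] shift [ 0.0009 -0.0581 -0.0002] turn [-0.0004  0.0003 -0.0015]
```

View pics/w7.png

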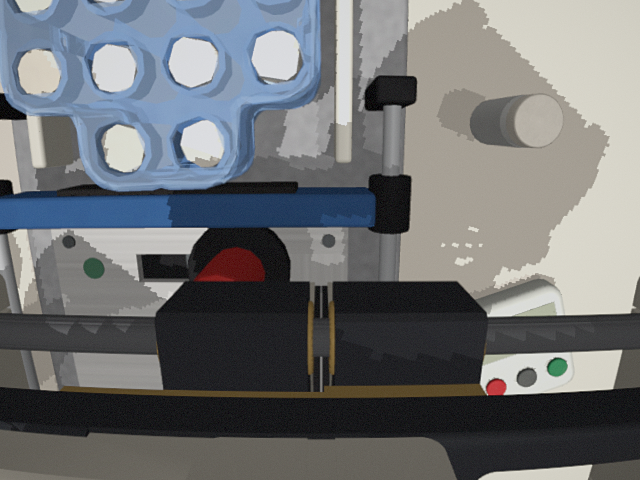

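View pics/s7c.png

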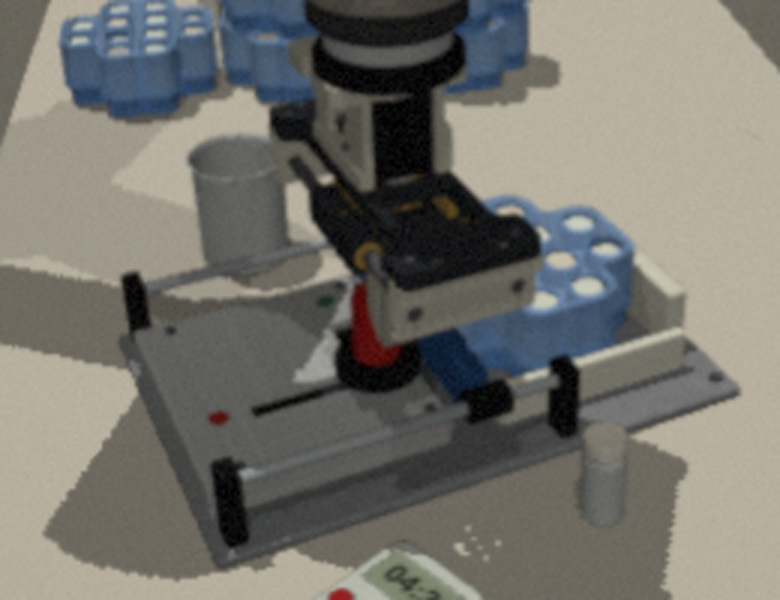

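Run:
```python
from wr import *
c=dict(np.load('pics/w7.png.npz'));print(c['tool_from_camera'].round(3),c['camera_matrix'][0,0],c['k1'])
A=c['tool_from_camera']
for uv in [(180,290),(240,290),(300,290),(340,290),(400,290),(460,290),(240,340),(320,290),(320,340),(320,380),(170,340),(470,340),(240,380),(100,330),(235,260),(270,250)]:
    z=c['range_z'][uv[1],uv[0]];p=A[:3,:3]@(rays(c,uv)[0]*z)+A[:3,3];print(uv,round(float(z),3),(p*1e3).round(1))
```

```text
[[-0.002 -0.968 -0.251  0.068]
 [ 1.    -0.001 -0.001  0.002]
 [ 0.    -0.251  0.968 -0.186]
 [ 0.     0.     0.     1.   ]] 416.25167774202424 -0.0995150039307885
(180, 290) 0.087 [  37.   -28.2 -104.6]
(240, 290) 0.086 [  37.2  -15.3 -105.1]
(300, 290) 0.086 [  37.4   -2.8 -105.5]
(340, 290) 0.085 [  37.6    5.5 -106. ]
(400, 290) 0.086 [  37.2   18.  -105.3]
(460, 290) 0.086 [  37.1   30.7 -105.3]
(240, 340) 0.076 [  31.9  -13.4 -117. ]
(320, 290) 0.222 [-10.9   1.   22.6]
(320, 340) 0.082 [  28.9    1.3 -111.2]
(320, 380) 0.237 [-66.5   0.9  23.6]
(170, 340) 0.076 [  31.7  -26.6 -117.1]
(470, 340) 0.075 [  31.9   29.1 -117.6]
(240, 380) 0.077 [  24.   -13.7 -117.9]
(100, 330) 0.082 [  30.5  -43.7 -110.9]
(235, 260) 0.181 [ 16.2 -36.1 -12.2]
(270, 250) 0.203 [ 14.7 -23.4   9.9]
```

Call:
jog_arm --series '[[-1, [0.001, -0.003, 0], [0, 0, 0]], [-1, [0.001, -0.006, 0], [0, 0, 0]], [-1, [0.001, -0.009, 0], [0, 0, 0]], [-1, [0.001, -0.012, 0], [0, 0, 0]], [-1, [0.001, -0.015, 0], [0, 0, 0]], [-1, [0.001, -0.018, 0], [0, 0, 0]], [-1, [0.001, -0.021, 0], [0, 0, 0]], [-1, [0.001, -0.024, 0], [0, 0, 0]]]'

```text
time: 7.7
tool_pos: [0.577, -0.1227, 0.0522]
tool_rot: [3.141, -0.0, 0.308]
contact_force: [0.6, -0.5, 1.3]
opening: 0.0006
```

```bash
python3 g.py -52.5 -7 52; python3 -c "
from h import *
snap('wrist','w8.png');snap('side','s8.png')
a=cv2.imread('pics/s8.png')[180:380,170:430];cv2.imwrite('pics/s8c.png',cv2.resize(a,None,fx=3,fy=3,interpolation=2))"
```

```text
t 7.7 dock [-52.1 -41.6] z 0.052207628608207386 rot [ 3.14103617e+00 -4.73301254e-04  3.07908046e-01] q [-0.34  0.6   1.53 -0.    1.01  0.92] F [ 0.6  -0.48  1.26] Fdock [ 0.43 -0.64] op 0.0005933588331299006
target [ 0.5660479  -0.08986191  0.052     ] shift [-0.0005 -0.0346  0.0002] turn [ 0.0006 -0.0005 -0.0021]
```

View pics/w8.png

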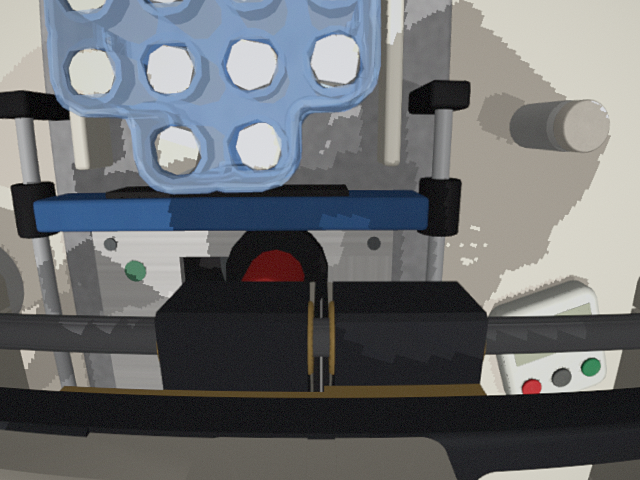

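View pics/s8c.png

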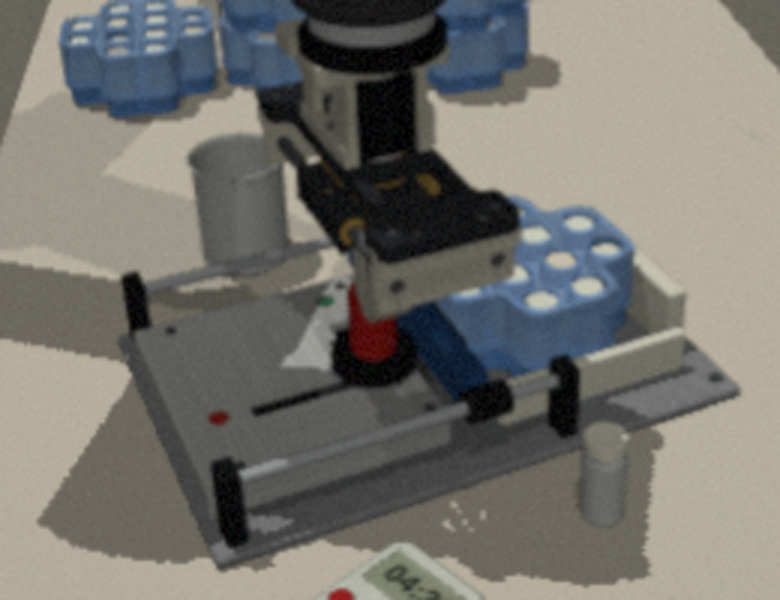

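Call:
jog_arm --series '[[-1, [0, -0.003, 0], [0, 0, 0]], [-1, [0, -0.006, 0], [0, 0, 0]], [-1, [0, -0.009, 0], [0, 0, 0]], [-1, [0, -0.012, 0], [0, 0, 0]], [-1, [0, -0.015, 0], [0, 0, 0]], [-1, [0, -0.018, 0], [0, 0, 0]], [-1, [0, -0.021, 0], [0, 0, 0]], [-1, [0, -0.024, 0], [0, 0, 0]], [-1, [0, -0.027, 0], [0, 0, 0]], [-1, [0, -0.03, 0], [0, 0, 0]], [-1, [0, -0.033, 0], [0, 0, 0]], [-1, [0, -0.036, 0], [0, 0, 0]]]'

```text
time: 8.8
tool_pos: [0.5659, -0.0882, 0.052]
tool_rot: [-3.142, -0.0, 0.308]
contact_force: [0.1, -0.7, 0.8]
opening: 0.0006
```

```bash
python3 g.py -52.5 5 52; python3 -c "
from h import *
snap('wrist','w9.png');snap('side','s9.png')
a=cv2.imread('pics/s9.png')[180:380,170:430];cv2.imwrite('pics/s9c.png',cv2.resize(a,None,fx=3,fy=3,interpolation=2))"
```

```text
t 8.8 dock [-52.1  -5.3] z 0.05203933188176622 rot [-3.14156135e+00 -1.03672849e-04  3.07794080e-01] q [-0.29  0.58  1.58  0.    0.99  0.97] F [ 0.08 -0.68  0.82] Fdock [-0.13 -0.67] op 0.0006401053889456716
target [ 0.56238719 -0.07843391  0.052     ] shift [-0.0004 -0.0103  0.    ] turn [-0.     -0.0001 -0.0022]
```

View pics/w9.png

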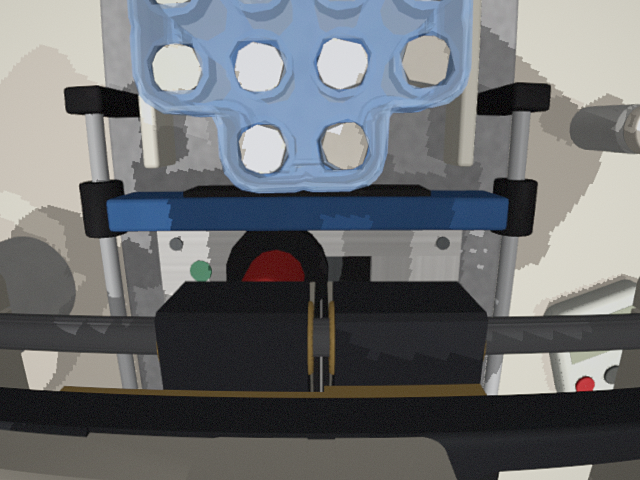

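View pics/s9c.png

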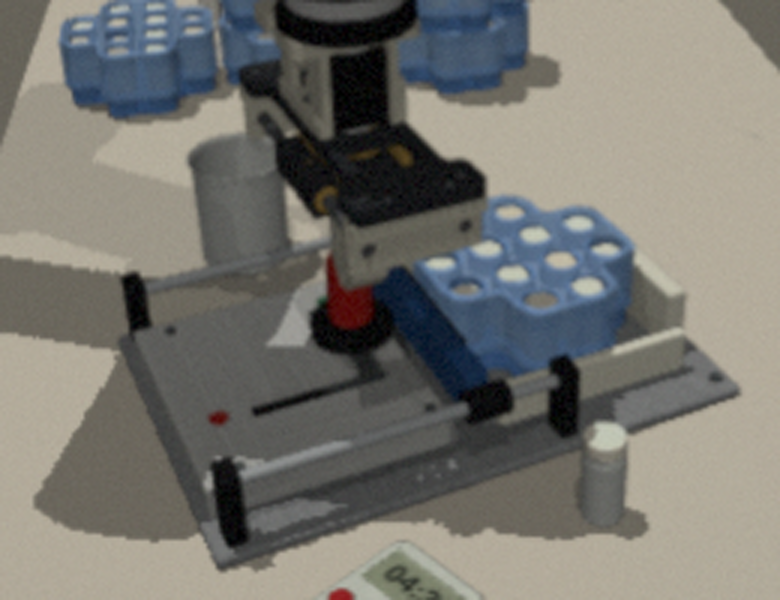

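Call:
jog_arm --series '[[-1, [0, -0.002, 0], [0, 0, 0]], [-1, [0, -0.004, 0], [0, 0, 0]], [-1, [0, -0.006, 0], [0, 0, 0]], [-1, [0, -0.008, 0], [0, 0, 0]], [-1, [0, -0.008, 0], [0, 0, 0]]]'

```text
time: 9.32
tool_pos: [0.5633, -0.0804, 0.052]
tool_rot: [-3.141, 0.0, 0.308]
contact_force: [-0.3, -0.8, 0.5]
opening: 0.0005
```

Call:
jog_arm --series '[[-1, [0, -0.001, 0], [0, 0, 0]], [-1, [0, -0.001, 0], [0, 0, 0]]]'

```text
time: 9.48
tool_pos: [0.5632, -0.0797, 0.052]
tool_rot: [-3.141, 0.0, 0.308]
contact_force: [0.2, -1.0, 0.8]
opening: 0.0006
```

Call:
jog_arm --series '[[-1, [0, -0.001, 0], [0, 0, 0]], [-1, [0, -0.001, 0], [0, 0, 0]]]'

```text
time: 9.65
tool_pos: [0.5629, -0.0788, 0.052]
tool_rot: [-3.141, -0.0, 0.308]
contact_force: [0.2, -0.4, 0.8]
opening: 0.0006
```

Call:
jog_arm --series '[[-1, [0, -0.001, 0], [0, 0, 0]], [-1, [0, -0.001, 0], [0, 0, 0]]]'

```text
time: 9.82
tool_pos: [0.5626, -0.0778, 0.052]
tool_rot: [-3.141, -0.0, 0.308]
contact_force: [-0.3, -0.9, 0.9]
opening: 0.0005
```

```bash
python3 g.py -52.5 5 52; python3 -c "
from h import *
snap('wrist','w10.png')"
```

```text
t 9.8167 dock [-52.1   5.5] z 0.05201743276622987 rot [-3.14146791e+00 -5.74146386e-05  3.07794881e-01] q [-0.27  0.57  1.59  0.    0.98  0.99] F [-0.3  -0.86  0.95] Fdock [-0.54 -0.73] op 0.0005465811866513875
target [ 0.56238719 -0.07843391  0.052     ] shift [-0.0004  0.0005  0.    ] turn [-0.0001 -0.0001 -0.0022]
```

View pics/w10.png

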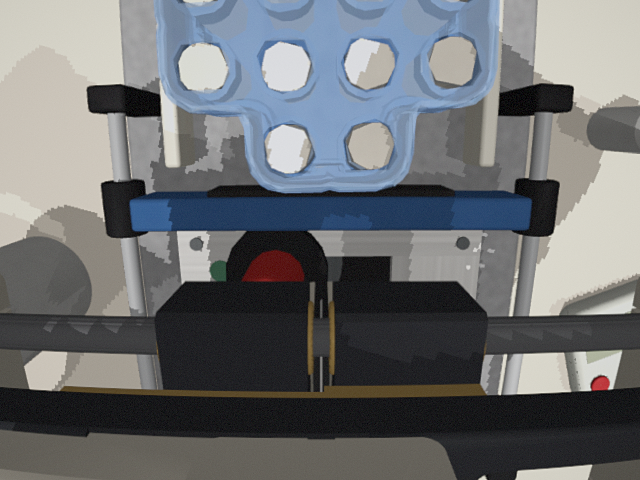

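Call:
jog_arm --series '[[-1, [0, -0.001, 0], [0, 0, 0]], [-1, [0, -0.001, 0], [0, 0, 0]]]'

```text
time: 10.03
tool_pos: [0.5624, -0.0771, 0.0521]
tool_rot: [3.141, -0.0, 0.308]
contact_force: [0.3, -2.9, 0.6]
opening: 0.0004
```

Call:
jog_arm --series '[[-1, [0, -0.001, 0], [0, 0, 0]], [-1, [0, -0.001, 0], [0, 0, 0]]]'

```text
time: 10.2
tool_pos: [0.5624, -0.0764, 0.0523]
tool_rot: [3.141, -0.001, 0.308]
contact_force: [1.2, -3.5, 1.8]
opening: 0.0001
```

```bash
python3 g.py -52.5 5 52; python3 -c "
from h import *
snap('wrist','w11.png');snap('side','s11.png')
a=cv2.imread('pics/s11.png')[180:380,170:430];cv2.imwrite('pics/s11c.png',cv2.resize(a,None,fx=3,fy=3,interpolation=2))"
python3 - <<'E'
from wr import *
s=status.observe();c=dict(np.load('pics/w11.png.npz'))
H,S,V=cv2.split(cv2.cvtColor(c['img'],cv2.COLOR_RGB2HSV))
sk=(V[275]<45);print('dark run row 275',np.where(sk[150:450])[0]+150)
E
```

```text
t 10.2 dock [-51.9   6.9] z 0.05229145555607761 rot [ 3.14061991e+00 -6.58587466e-04  3.07918871e-01] q [-0.27  0.57  1.59 -0.    0.98  0.99] F [ 1.19 -3.51  1.81] Fdock [ 0.06 -3.71] op 6.22573383604026e-05
target [ 0.56238719 -0.07843391  0.052     ] shift [-0.0006  0.0019  0.0003] turn [ 0.001  -0.0007 -0.0021]
dark run row 275 [228 229 230 231 232 233 234 235 236 237 238 239 240 241 242 243 244 245
 307 308 309 310 311 312 313 314 315 316 317 318 319 320 321 322 323 324
 325 326 327 328 329 342 343 344 345 346 347 348 349 350 351 352 353 354
 355 356 357 358 359 360 361 362 363 364 365 366 367 368 369 370 371 372
 373 374 375 376 377 378 379 380 381 382 383 384 385 386 387 388 389 390
 391]
```

View pics/s11c.png

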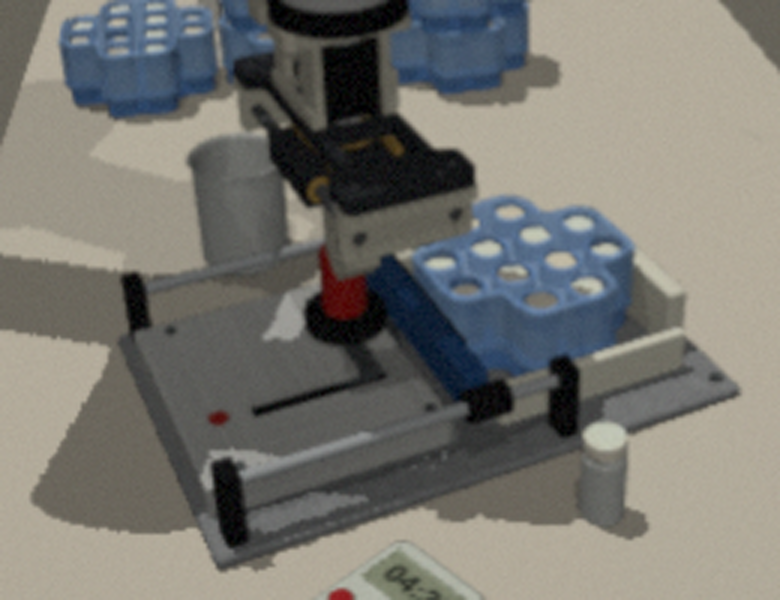

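Call:
jog_arm --series '[[-1, [0, -0.001, 0], [0, 0, 0]], [-1, [0, -0.0015, 0], [0, 0, 0]], [-1, [0, -0.0015, 0], [0, 0, 0]]]'

```text
time: 10.55
tool_pos: [0.5623, -0.0754, 0.0526]
tool_rot: [3.14, -0.001, 0.308]
contact_force: [1.8, -5.1, 3.9]
opening: 0.0007
```

```bash
python3 g.py -52.5 5 52
```

```text
t 10.55 dock [-51.7   7.9] z 0.052609811772828634 rot [ 3.13971226e+00 -1.38790418e-03  3.07820927e-01] q [-0.27  0.57  1.59 -0.    0.98  1.  ] F [ 1.77 -5.08  3.86] Fdock [ 0.14 -5.38] op 0.0006716659072632908
target [ 0.56238719 -0.07843391  0.052     ] shift [-0.0008  0.0029  0.0006] turn [ 0.0019 -0.0014 -0.0022]
```

Call:
jog_arm --series '[[-1, [0, 0.01, 0], [0, 0, 0]], [-1, [0, 0.022, 0], [0, 0, 0]], [-1, [0, 0.022, 0], [0, 0, 0]], [-1, [0, 0.022, -0.04], [0, 0, 0]], [-1, [0, 0.022, -0.08], [0, 0, 0]], [-1, [0, 0.022, -0.12], [0, 0, 0]], [-1, [0, 0.022, -0.16], [0, 0, 0]], [-1, [-0.03, 0.0, -0.17], [0, 0, 0]], [-1, [-0.06, -0.02, -0.17], [0, 0, 0]], [-1, [-0.09, -0.04, -0.17], [0, 0, 0]], [-1, [-0.1, -0.05, -0.17], [0, 0, 0]], [-1, [-0.1, -0.05, -0.17], [0, 0, 0]]]'

```text
time: 11.55
tool_pos: [0.4482, -0.0559, 0.2222]
tool_rot: [-3.14, 0.001, 0.308]
contact_force: [1.1, 0.6, 1.0]
opening: 0.0004
```

Call:
jog_arm --series '[[-1, [0, -0.04, 0], [0, 0, 0]], [-1, [0, -0.08, 0], [0, 0, 0]], [-1, [0, -0.12, 0], [0, 0, 0]], [-1, [0, -0.16, 0], [0, 0, 0]], [-1, [0, -0.2, 0], [0, 0, 0]], [-1, [0, -0.24, 0], [0, 0, 0]], [-1, [0, -0.28, 0], [0, 0, 0]], [-1, [0, -0.3, 0], [0, 0, 0]], [-1, [0, -0.3, 0], [0, 0, 0]]]'

```text
time: 12.3
tool_pos: [0.3596, 0.2322, 0.2218]
tool_rot: [-3.14, 0.0, 0.312]
contact_force: [-0.1, -0.6, 0.5]
opening: 0.0005
```

```bash
python3 g.py 0 0 52; python3 -c "
from h import *
snap('top','t12.png');snap('side','s12.png')
a=cv2.imread('pics/t12.png')[155:365,260:450]
cv2.imwrite('pics/t12c.png',cv2.convertScaleAbs(cv2.resize(a,None,fx=2.8,fy=2.8,interpolation=2),alpha=1.6))
a=cv2.imread('pics/s12.png')[180:420,170:430];cv2.imwrite('pics/s12c.png',cv2.resize(a,None,fx=2.5,fy=2.5,interpolation=2))"
```

```text
t 12.3 dock [-150.9  362.7] z 0.22178494028969006 rot [-3.13989975e+00  3.30110465e-04  3.12004154e-01] q [0.39 0.14 1.73 0.   1.27 1.65] F [-0.13 -0.59  0.46] Fdock [-0.3  -0.53] op 0.00046869887745917366
target [ 0.61391 -0.06718  0.052  ] shift [0.1502 0.3633 0.1691] turn [-0.0017  0.0003  0.002 ]
```

View pics/t12c.png

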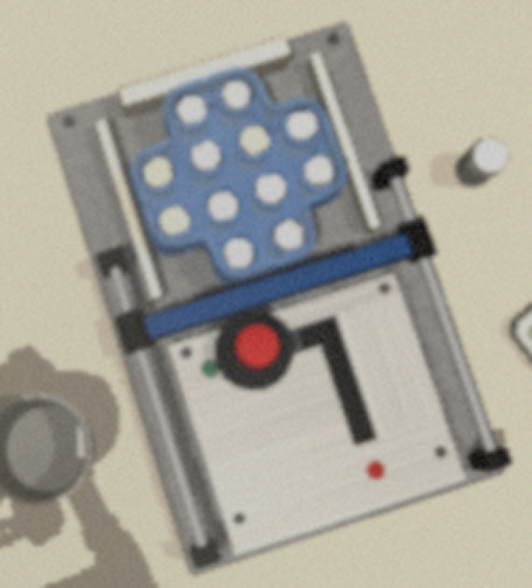

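View pics/s12c.png

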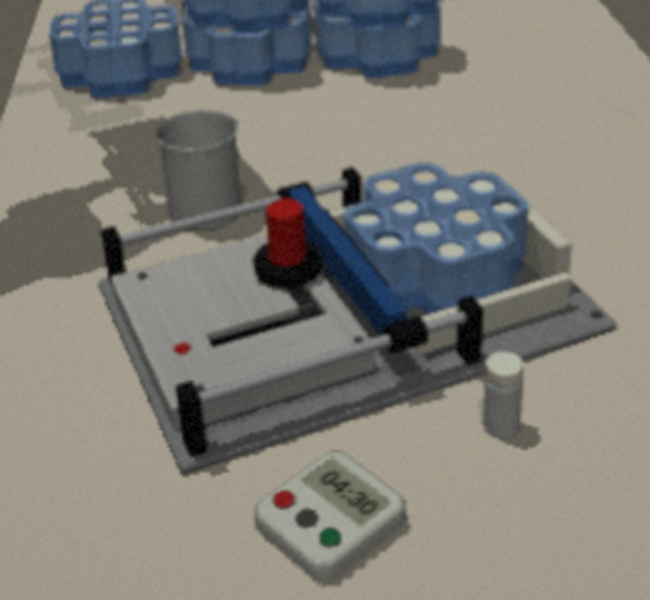

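Run:
```python
from g import *
c=dict(np.load('pics/top0.png.npz'));d=dict(np.load('pics/t12.png.npz'))
o=np.array([260,155.]);P=lambda L:np.array(L)/2.8+o-0.32
D=lambda uv,z:((onplane(d,uv,z)[:,:2]-T0)@Rd*1e3).round(1)
H,S,V=cv2.split(cv2.cvtColor(d['img'],cv2.COLOR_RGB2HSV))
for nm,m in(('r',((H<8)|(H>172))&(S>130)&(V>60)),('g',(H>50)&(H<95)&(S>60))):
    n,l,st,ce=cv2.connectedComponentsWithStats(m.astype(np.uint8))
    for i in range(1,n):
        if 260<ce[i][0]<500 and 150<ce[i][1]<370 and st[i,4]>5: print(nm,st[i],ce[i],'z28',D(ce[i],.0285),'z86',D(ce[i],.086))
print('skirt c',D(P([(254.5,347)]),.042))
print('slot: start end mid, corner outer(right top)',D(P([(366,438),(334,319)]),.0285))
print('stop top edge near',D(P([(125,105),(291,52)]),.05))
print('block far edge',D(P([(232,69)]),.068),'vials were/are')
a=c['img'].astype(int);b=d['img'].astype(int)
for nm,(x0,x1,y0,y1) in dict(timer=(440,495,248,305),vial=(425,442,203,224)).items(): print(nm,np.abs(a-b)[y0:y1,x0:x1].mean())
ph=lambda x0,x1,y0,y1:cv2.phaseCorrelate(*[cv2.cvtColor(i['img'][y0:y1,x0:x1],cv2.COLOR_RGB2GRAY).astype(np.float32) for i in(c,d)])
print(ph(440,495,248,305),ph(422,446,200,226),'block',ph(300,390,180,262))
```

```text
r [344 270  16  17 204] [351.41176471 278.07843137] z28 [[-49.3  25.1]] z86 [[-52.3  29.4]]
r [463 287   5   6  22] [464.72727273 289.5       ] z28 [[-134.2 -169.5]] z86 [[-131.8 -152.8]]
r [392 321   4   4  14] [393.71428571 322.5       ] z28 [[-150.9  -23.5]] z86 [[-147.5  -16.2]]
g [479 274   5   6  24] [481.         276.70833333] z28 [[-121.2 -206.9]] z86 [[-119.6 -187.9]]
g [333 285   4   4  13] [334.61538462 286.38461538] z28 [[-54.4  59.8]] z86 [[-57.1  61.8]]
skirt c [[-50.4  27.9]]
slot: start end mid, corner outer(right top) [[-129.4  -24.4]
 [ -48.2  -29.6]]
stop top edge near [[129.5  60.3]
 [130.3 -57.2]]
block far edge [[126.6 -13.5]] vials were/are
timer 3.926634768740032
vial 3.803921568627451
((0.05171854431980094, -0.029595511449791445), 1.0413020716773138) ((0.08502260128451411, 0.5522708070774787), 0.9848714614356006) block ((0.13986520623389964, 0.09119548892328311), 0.3689576601099085)
```

```bash
python3 -c "
from cell import job,status
print(job.hand_in(), status.observe()['time'])"
```

```text
the job is handed in; nothing more can be done
the job is handed in; nothing more can be done
```

The vial block is pushed up to the back stop and the knob is at the locked end of the short leg. I handed the job in at about 12.4 s of robot time.

**What I did:** I kept the fingers shut and pushed the knob along the long leg until the reading rose to about 5 N at the slot wall. Then I moved round to its right side and pushed it along the short leg until it rose again to about 5 N. After that I backed off, lifted and moved clear to the left.

**Last checks (dock axes, mm):**

| Check | Measured | Expected |
|---|---|---|
| Knob top | (-52.3, 29.4) | slot end at about (-54, 27), going by the green dot, plus up to 2 overrun |
| Knob skirt | (-50.4, 27.9) | same |
| Blue bar, near face ahead of short leg (read at the corner) | about 27 | 26 |
| Block far edge | 126.6 | about 128 (stop face); stop edge read at 129.5 to 130.3 |

- **Small disagreement:** the two knob readings differ by about 2 mm, and the top and wrist cameras by 2 to 3 mm. That is about the stated calibration error.
- **Block at the stop:** the gap of a few millimetres is not resolved beyond that same error.
- **Bystanders:** the timer did not move between the before and after pictures (0.05 pixel). The vial comparison gave a half-pixel shift, about 1 mm, in a small crop with changed shadows; it looks in the same place. I checked the beaker by eye only, and it also looks in the same place.

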